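Refit the hotplate knob on its keyed shaft

ROBOT

A 6-joint arm with a two-finger parallel gripper is mounted at the origin on a cart in front of the work surface, level with it; the furniture and walls round the work are solid. World frame = base frame: x ahead of the robot, y to its left, z up, the work surface at z = 0. Lengths are in m, angles in rad, forces in N, time in s.
With the tool pointing down it reaches from about 0.25 to 0.775 m from the base axis. Payload 4 kg.
Tool frame: the origin (TCP) lies between the finger pads; the fingertips stand 14 mm ahead of it and the grasp point (between the pads) lies 5 mm behind it (tip_reach is the distance from the TCP to the fingertips, in m); z points along the fingers, y is the line along which they close (so a half turn about z gives the same grasp; the last joint's range is limited). The gripper opens to 94 mm and grips with 3 to 60 N. Pads are 16 mm wide; open, the fingers measure 119 mm over their backs; the gripper's body (75 mm by 177 mm) begins 78 mm behind the grasp point.
Start: joints at [1.005, 0.087, 1.371, -0, 1.684, -0.103], TCP at [0.246, 0.492, 0.22] pointing down, gripper open.
Joint ranges: [-3.1, 3.1], [-0.76, 2.03], [0.27, 2.55], [-1.08, 4.22], [0.17, 2.65], [-2.57, 2.57]. Speed limits (rad/s): [2.79, 2.79, 3.14, 3.14, 3.14, 3.14].

INTERFACE

Orientations are given as [roll, pitch, yaw] about the fixed x, y, z axes, in that order (R = Rz(yaw) Ry(pitch) Rx(roll)).
In Python, from bench import * gives the robot as it stands. The module is installed in compiled form; this text tells all that it offers.
- The arm moves only by the tool servo_tool, never from a script. Its argument "targets" is a list of rows, each a list of 4 numbers: the shift along the tool's x, y, z in cm, then the turn about the tool's z in degrees. A call has 1 to 8 rows; each row is the pose to reach, as a shift and turn from the pose commanded when the call began, along the tool's axes at that moment; what a row does not reach only later rows make up. A row lasts 1/8 s, in which the tool goes at most 62.5 mm and 10.7 degrees, less where a joint would pass 70% of its speed; a pose out of reach is approached as far as the arm can. A call with a gripper value outside its range is refused whole. "claw" is the closure in counts, from 0 (fully open) to 255 (shut), set as the call begins (left out, the last holds). The fingers move at their own pace and stop on an object; the grip force is fixed at half the most. Time passes only in rows, so rows that repeat a pose let the fingers close. It gives the time, the measured TCP pose, the force, the opening and the grip force at its end, in the units of the state.
- get_obs(): the state, without advancing time (a new reading comes with each control period).
- snapshot(name): name is "scene" or "side" or "wrist"; returns the picture (420x560x3 uint8, blue, green, red); there is no depth.
- camera_model(name): a dict with "camera_matrix" (3x3 intrinsics, pixels), "camera_from_world" (4x4, takes a point from world to camera coordinates). Camera axes: x right, y up, looking along -z (the intrinsics and any distortion apply to the point x, -y, -z); pixel columns grow to the right and rows downward; lengths in m; the calibration is good to about 2 mm. A picture is of the moment at which its call begins: read the wrist's pose just before it. camera_model takes no time and is no camera call; for the wrist camera it gives the pose at the moment of the call.
- close_job(): hands the job in; it is judged then, once.
The state is a dict: "time": time; "joint_positions": joint angles; "qvel": joint speeds; "joint_torque": joint torques, N m; "tool_pos": TCP position; "ee_rot": TCP orientation; "wrist_force": force on the tool from outside, world axes, zero at the start; "wrist_torque": the same for the moment, N m; "width": finger opening in m; "finger_force": force on a finger pad.
Only numpy, scipy, OpenCV 4.12 (cv2) and the standard library are available. Lean on these libraries where they do the work, as an engineer would, in place of code of your own. Each camera call takes 0.05 s, during which the arm holds its last target. There are 200 camera calls.

TASK

The knob of the portable hotplate was pulled off for cleaning. Pick up the knob with the straight grip bar and put it back on the bare shaft at the front of the hotplate, turning it as needed until its slot finds the flat key, and keep hold of it until it has dropped fully home; then let go. Leave the round lid knob and the kitchen timer where they are.

Things in the scene. Friction and masses are not known exactly. Their poses are not given: they have to be found in the camera images.
- knob_center (a point): The hotplate's loose white knob, 54 mm high, upright on the worktop: round skirt 58 mm across, 24 mm high, on it a grip bar 50 long, 20 wide, 30 high. This point is on its axis, half-way up (27 mm above the underside); x along the bar, y across, z up. Underside slot 32 long (along x, under the bar), 16 wide, 21 deep. A half turn is the same. Pinch the bar's long sides. About 90 g.
- shaft_seat (a point): Bare metal shaft upright at the hotplate's front: this point is where its axis meets the flat black washer (66 mm across) on which the knob's underside comes to rest. Lower 11 mm: a flat key 22 long (along x), 9 thick (along y); above, a round tip, tapering 9 to 5 mm, to 20 mm height. z up. A knob askew stops 11 mm high; within about 18 degrees of parallel it drops home. Turns stiffly (0.4 N m).
- hotplate: The portable steel hotplate, fixed: 260 mm deep, 220 wide, 60 high, with a dark round heating plate rising 13 mm above its top, behind the shaft. Origin under its centre, on the worktop; x to its back, z up. The shaft stands at x = -92 mm, y = 0, its washer's top face 62 mm above the worktop.
- lid_knob_center (a point): A loose round white knob off a pot lid, not to be moved: mushroom shape, 46 mm across, 42 mm high, no grip bar. This point is its centre, half-way up; z up.
- timer_center (a point): A round wind-up kitchen timer, not to be moved: 60 mm across, 58 mm high, pale scale ring below and a dark cap above. This point is its centre, half-way up; z up.
There are look-alikes about, which are no part of the job. Leave any purple or yellow look-alike of the part that bears knob_center alone.

How it is judged:
On the way:
1. the knob is fully home on the shaft while the fingers still hold it (horizontal distance between knob_center and shaft_seat below 0.012 m and z of knob_center in the frame of shaft_seat below 0.031 m and contact force between hob_knob and the fingers above 0.5 N), for 0.1 s.
At the end, for the whole second after the job is handed in: The knob with the grip bar stands upright (within 8 degrees) and at rest on the shaft, within 12 mm of its axis, its slot over the flat key (within 25 degrees), dropped home so that its underside is within 4 mm of the washer (horizontal distance between knob_center and shaft_seat below 0.012 m and z of knob_center in the frame of shaft_seat below 0.031 m and angle between the x axis of knob_center and the x axis of shaft_seat, either way round below 0.45 rad and angle between knob_center's own z axis and vertical below 0.15 rad and linear speed of hob_knob below 0.02 m/s); the robot touches nothing.
It fails at once if the round lid knob is moved more than 30 mm (distance of lid_knob_center from where it was at the start of the episode above 0.03 m).
It fails at once if the kitchen timer is moved more than 30 mm (distance of timer_center from where it was at the start of the episode above 0.03 m).
It also fails if it takes over 38 s, if anything falls off the work surface, if the arm or the gripper's body presses on something with over 40 N, if the wrist force passes 120 N, or if a joint passes its speed limit or range.

## Working session

There is one attempt and no reset: what is moved stays moved. The work goes in short steps, Python scripts to look and compute and a tool call to move; the robot and the scene stay as the last step left them, time stands still between calls to the robot, and variables do not carry over. Pictures are saved under pics/ and viewed, at most 10 in all, crops included, and the job is handed in when it is done.

Besides the shell and the picture viewer there is one more tool, called after "Call:" in YAML: its name, and indented under it one key for each argument. servo_tool: Moves the arm, as the interface text tells. Its arguments: {"type":"object","properties":{"targets":{"type":"array"},"claw":{"type":"number"}},"required":["targets"]}

```bash
mkdir -p pics
cat > h.py <<'E'
from bench import *
import numpy as np, cv2
def ray(cm,u,v):
    K=np.array(cm["camera_matrix"]);T=np.array(cm["camera_from_world"])
    d=np.linalg.inv(K)@[u,v,1]; d=np.array([d[0],-d[1],-d[2]])
    R=T[:3,:3]; return -R.T@T[:3,3], R.T@d
def onplane(cm,u,v,z):
    o,d=ray(cm,u,v); return o+d*(z-o[2])/d[2]
def proj(cm,p):
    K=np.array(cm["camera_matrix"]);T=np.array(cm["camera_from_world"])
    c=T[:3,:3]@p+T[:3,3]; q=K@[c[0],-c[1],-c[2]]; return q[:2]/q[2]
E
python3 - <<'E'
from h import *
for n in ("scene","side"):
    cv2.imwrite(f"pics/{n}0.png",snapshot(n))
    cm=camera_model(n); print(n,ray(cm,280,210), cm.keys())
o=get_obs(); print(o["tool_pos"],o["ee_rot"],o["time"],o["width"])
E
```

```text
scene (array([-0.01356543, -0.498537  ,  0.70748011]), array([ 0.44600323,  0.66102089, -0.6036775 ])) dict_keys(['camera_matrix', 'camera_from_world'])
side (array([-0.04994292, -1.16280933,  0.68745278]), array([ 0.34117395,  0.84869633, -0.40419246])) dict_keys(['camera_matrix', 'camera_from_world'])
[0.2453153  0.49176238 0.21844741] [-3.13967882e+00 -2.05906045e-04  2.67879664e+00] 0.1 0.09404749581626075
```

View pics/scene0.png

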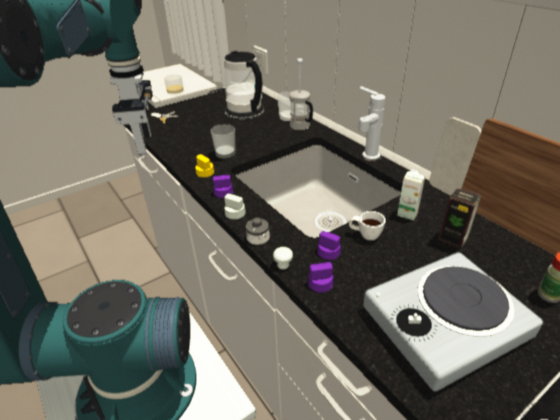

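View pics/side0.png

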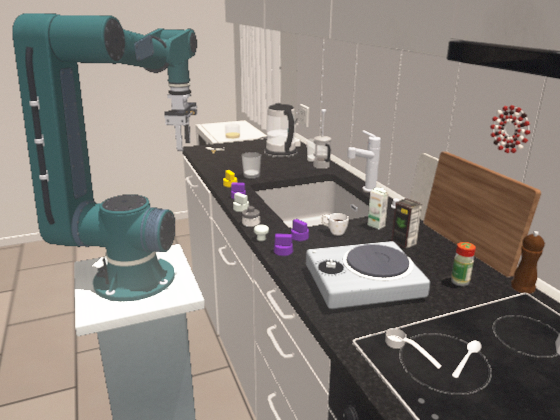

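The white bar knob is at about scene (234,206), with purple at (223,185) and the timer at (257,231). The lid knob is at (283,257), and the shaft is on the black washer at (414,320).

Run:
```python
from h import *
a=camera_model("scene");b=camera_model("side")
P=lambda n,u,v,z:print(n,onplane(a,u,v,z).round(3))
P("knob",234,206,.027);P("purple",223,186,.027);P("timer",257,231,.029);P("lid",283,257,.021);P("washer",414,321,.062);P("yellow",205,167,.027)
for c in [(366,293),(458,258),(537,322)]: P("plate corner",*c,.06)
print(onplane(b,331,267,.062),onplane(b,241,203,.027))
i=cv2.imread("pics/scene0.png")
A=cv2.resize(i[180:260,190:300],None,fx=5,fy=5,interpolation=2);B=cv2.resize(i[285:355,375:455],None,fx=3,fy=5,interpolation=2)
o=np.zeros((400,790,3),np.uint8);o[:400,:550]=A;o[:350,550:790]=B;cv2.imwrite("pics/c1.png",o)
```

```text
knob [0.399 0.339 0.027]
purple [0.423 0.445 0.027]
timer [0.39  0.208 0.029]
lid [0.392 0.098 0.021]
washer [ 0.464 -0.228  0.062]
yellow [0.431 0.575 0.027]
plate corner [ 0.442 -0.123  0.06 ]
plate corner [ 0.675 -0.172  0.06 ]
plate corner [ 0.646 -0.366  0.06 ]
[ 0.46560945 -0.22992587  0.062     ] [0.40230707 0.33044196 0.027     ]
```

View pics/c1.png

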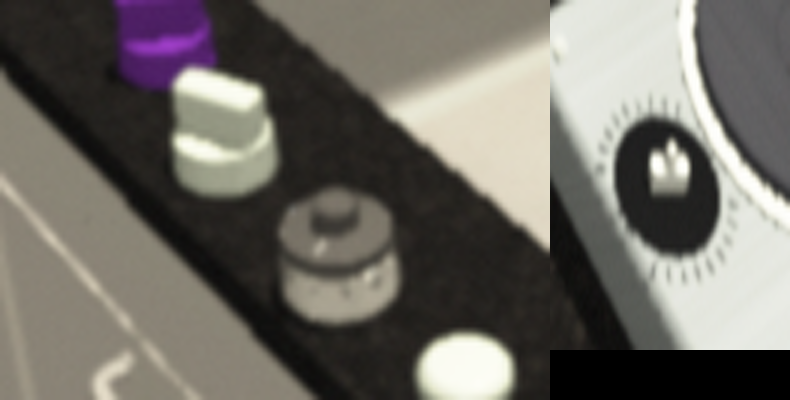

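Call:
servo_tool:
  targets:
    - [-6,-2,0,0]
    - [-12,-4,0,0]
    - [-18,-6,0,0]
    - [-20.7,-7.1,0,0]
    - [-20.7,-7.1,0,0]
    - [-20.7,-7.1,0,0]

```text
time: 0.85
tool_pos: [0.3985, 0.3366, 0.2191]
ee_rot: [-3.141, -0.001, 2.679]
wrist_force: [0.5, -0.3, 0.0]
width: 0.0942
finger_force: 0.0
```

Run:
```python
from h import *
o=get_obs();cm=camera_model("wrist");cv2.imwrite("pics/w1.png",snapshot("wrist"))
np.savez("w1.npz",K=cm["camera_matrix"],T=cm["camera_from_world"])
print(o["tool_pos"],o["ee_rot"],o["time"],ray(cm,280,210),proj(cm,np.array([.4,.336,.054])))
```

```text
[0.39853776 0.33659947 0.21912712] [-3.14135672e+00 -1.02428386e-03  2.67902713e+00] 0.85 (array([0.34082019, 0.36553536, 0.38521049]), array([ 0.21615509, -0.09504193, -0.97183606])) [276.48443868 197.44860974]
```

View pics/w1.png

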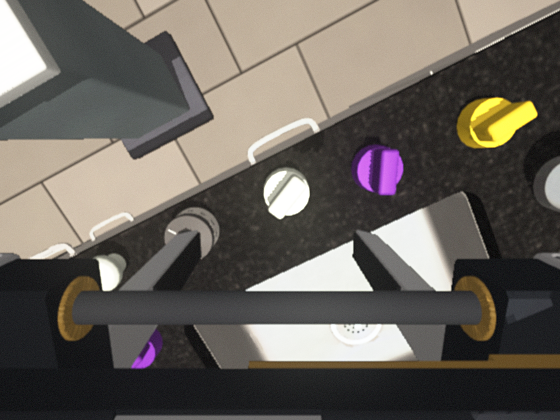

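The white knob is at wrist (287,192), with its bar running roughly from (272,215) up to (301,177). The timer is at (190,232) and purple at (380,170).

Run:
```python
from h import *
d=np.load("w1.npz");cm=dict(camera_matrix=d["K"],camera_from_world=d["T"])
i=cv2.imread("pics/w1.png");g=i.min(2)
s=g[160:225,255:320]; print(np.percentile(s,[50,70,80,90,95,99]))
for t in (150,190,210,225,240):
    m=((s>=t)*255).astype(np.uint8)
    cs,_=cv2.findContours(m,0,2)
    if not cs: continue
    c=max(cs,key=cv2.contourArea)
    r=cv2.minAreaRect(c);b=cv2.boxPoints(r)+[255,160]
    q=np.array([onplane(cm,*p,.054) for p in b])[:,:2]
    e=[q[1]-q[0],q[2]-q[1]];e.sort(key=np.linalg.norm)
    print(t,cv2.contourArea(c),np.array(r[0])+[255,160],q.mean(0).round(4),[round(np.linalg.norm(x),4) for x in e],np.degrees(np.arctan2(e[1][1],e[1][0])))
o=cv2.resize(i[160:225,255:320],None,fx=9,fy=9,interpolation=2);cv2.imwrite("pics/c2.png",o)
```

```text
[ 61.  213.8 254.  255.  255.  255. ]
150 1614.0 [286.14999962 192.44999695] [0.4001 0.3478] [np.float64(0.0492), np.float64(0.0502)] -7.062644613450037
190 964.5 [292.03461075 199.52692032] [0.41 0.35] [np.float64(0.03), np.float64(0.0517)] 116.13377565555267
210 944.5 [291.96154022 199.69230652] [0.4101 0.3499] [np.float64(0.0295), np.float64(0.0507)] 116.1427276538444
225 925.0 [292.06538773 199.77307129] [0.4103 0.35  ] [np.float64(0.0292), np.float64(0.0507)] 116.15169161794574
240 890.0 [291.58359909 200.52996445] [0.4108 0.3491] [np.float64(0.0287), np.float64(0.0485)] 115.8815830097851
```

View pics/c2.png

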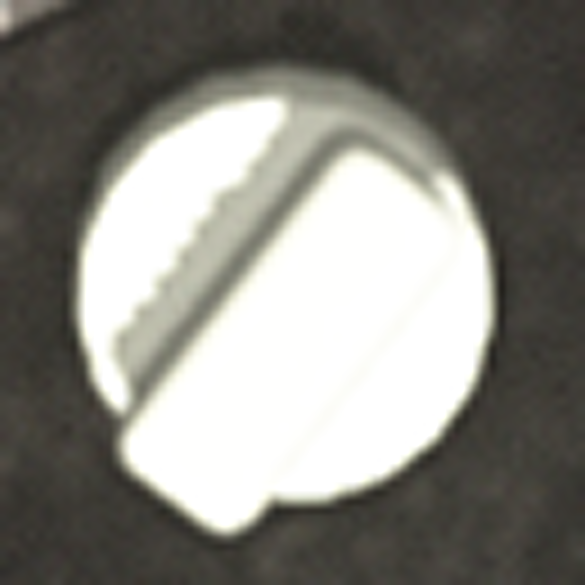

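The crop shows the bar top's corners at about (122,440), (230,535), (455,225) and (350,143).

Run:
```python
from h import *
d=np.load("w1.npz");cm=dict(camera_matrix=d["K"],camera_from_world=d["T"])
c=[(122,440),(230,535),(455,228),(350,143)]
q=np.array([onplane(cm,255+u/9-.5,160+v/9-.5,.054)[:2] for u,v in c])
print(q.round(4),q.mean(0))
for a,b in((0,1),(1,2),(2,3),(0,3)):
    e=q[b]-q[a];print(np.linalg.norm(e),np.degrees(np.arctan2(e[1],e[0])))
# skirt centre check at z=.024: circle
print(onplane(cm,255+287/9-.5,160+300/9-.5,.024))
o=get_obs();y=o["ee_rot"][2];D=q.mean(0)-o["tool_pos"][:2]
print("tool dx,dy cm",100*(D@[np.cos(y),np.sin(y)]),100*(D@[np.sin(y),-np.cos(y)]),np.degrees(y))
```

```text
[[0.4069 0.3221]
 [0.4238 0.3286]
 [0.4014 0.3702]
 [0.3864 0.3633]] [0.40459982 0.34604385]
0.018072532444777765 21.20778754987652
0.04721525166454495 118.30910989678391
0.0165090393156304 -155.29660832708447
0.04604237769659433 116.49502285548336
[0.4056154  0.34645969 0.024     ]
tool dx,dy cm -0.15826063519889041 1.0961276517864562 153.5526152320127
```

Call:
servo_tool:
  targets:
    - [-0.1,1.1,4,10]
    - [-0.1,1.1,8,20]
    - [-0.1,1.1,12,30]
    - [-0.1,1.1,15,36.5]
    - [-0.1,1.1,17,36.5]
    - [-0.1,1.1,17.6,36.5]
    - [-0.1,1.1,17.6,36.5]

```text
time: 1.78
tool_pos: [0.4044, 0.3463, 0.0437]
ee_rot: [3.142, -0.0, 2.043]
wrist_force: [-0.0, -0.7, -1.3]
width: 0.0939
finger_force: 0.0
```

Call:
servo_tool:
  targets:
    - [0,0,0,0]
    - [0,0,0,0]
    - [0,0,0,0]
    - [0,0,0,0]
    - [0,0,0,0]
    - [0,0,0,0]
  claw: 255

```text
time: 2.52
tool_pos: [0.4049, 0.3456, 0.0435]
ee_rot: [3.142, -0.0, 2.042]
wrist_force: [0.9, 0.5, 0.3]
width: 0.0377
finger_force: 0.0
```

Call:
servo_tool:
  targets:
    - [0,0,0,0]
    - [0,0,0,0]
    - [0,0,0,0]
    - [0,0,0,0]
    - [0,0,0,0]

```text
time: 3.15
tool_pos: [0.4049, 0.3456, 0.0435]
ee_rot: [3.141, -0.0, 2.042]
wrist_force: [-0.9, 0.6, -0.3]
width: 0.0195
finger_force: 30.0
```

Call:
servo_tool:
  targets:
    - [0,0,-4,0]
    - [0,0,-9,0]
    - [0,0,-14,0]
    - [-5,-1.5,-17,-7]
    - [-10.5,-3.1,-17,-14]
    - [-16,-4.7,-17,-21]
    - [-21.5,-6.3,-17,-28]
    - [-27,-7.9,-17,-35]

```text
time: 4.15
tool_pos: [0.4569, 0.0674, 0.2135]
ee_rot: [3.141, 0.0, 2.657]
wrist_force: [0.8, 0.3, -1.7]
width: 0.0196
finger_force: 30.0
```

Call:
servo_tool:
  targets:
    - [-3.5,-4.4,0,-4]
    - [-7,-8.8,0,-8]
    - [-10.5,-13.2,0,-12]
    - [-14,-17.6,0,-16]
    - [-17.5,-22,0,-16]
    - [-19.4,-24.2,0,-16]
    - [-19.4,-24.2,0,-16]
    - [-19.4,-24.2,0,-16]

```text
time: 5.15
tool_pos: [0.5144, -0.2349, 0.2132]
ee_rot: [3.141, -0.001, 2.932]
wrist_force: [0.6, 0.0, -1.6]
width: 0.0195
finger_force: 30.0
```

Run:
```python
from h import *
o=get_obs();cm=camera_model("wrist");cv2.imwrite("pics/w2.png",snapshot("wrist"))
np.savez("w2.npz",K=cm["camera_matrix"],T=cm["camera_from_world"])
print(o["tool_pos"],o["ee_rot"],o["time"],proj(cm,np.array([.465,-.228,.073])),proj(cm,o["tool_pos"]-[0,0,.043]))
```

```text
[ 0.5143976  -0.23486716  0.21318718] [ 3.14063068e+00 -7.68177515e-04  2.93213717e+00] 5.15 [272.78594311 151.24879714] [276.50180968 228.80917258]
```

View pics/w2.png

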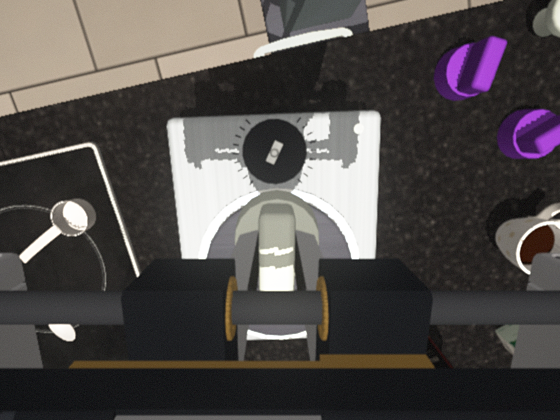

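The washer disc is around (274,152), with the bright key on it tilted up to the right. The knob is held straight between the fingers at (277,230).

Run:
```python
from h import *
d=np.load("w2.npz");cm=dict(camera_matrix=d["K"],camera_from_world=d["T"])
i=cv2.imread("pics/w2.png");x0,y0=236,114;s=i[y0:190,x0:312].max(2)
m=((s<70)*255).astype(np.uint8)
cs,_=cv2.findContours(m,0,2);c=max(cs,key=cv2.contourArea);c=cv2.convexHull(c)
e=cv2.fitEllipse(c);print(e); ctr=np.array(e[0])+[x0,y0];w=onplane(cm,*ctr,.062)
print("washer",w)
for t in (120,150,180):
    m=((s>t)*255).astype(np.uint8);mm=np.zeros_like(m);cv2.circle(mm,(38,38),20,255,-1);m&=mm
    cs,_=cv2.findContours(m,0,2);c=max(cs,key=cv2.contourArea);r=cv2.minAreaRect(c);b=cv2.boxPoints(r)+[x0,y0]
    q=np.array([onplane(cm,*p,.073) for p in b])[:,:2];E=sorted([q[1]-q[0],q[2]-q[1]],key=np.linalg.norm)
    print(t,cv2.contourArea(c),q.mean(0),[np.linalg.norm(x) for x in E],np.degrees(np.arctan2(E[1][1],E[1][0])))
o=get_obs();y=o["ee_rot"][2];D=w[:2]-o["tool_pos"][:2]
print("tool dx,dy cm",100*(D@[np.cos(y),np.sin(y)]),100*(D@[np.sin(y),-np.cos(y)]),np.degrees(y))
# held knob bar top (z = tcp+.0105): bright strip
cv2.imwrite("pics/c3.png",np.hstack([cv2.resize(i[y0:190,x0:312],(400,400),interpolation=2),cv2.resize(i[185:285,227:327],(400,400),interpolation=2)]))
```

```text
((38.0399169921875, 36.70989227294922), (62.91754150390625, 64.16476440429688), 178.3001251220703)
washer [ 0.46523348 -0.22686374  0.062     ]
120 175.0 [ 0.46601469 -0.22704841] [np.float64(0.00918675199076816), np.float64(0.021857966312497396)] 142.19136523524674
150 67.0 [ 0.46952249 -0.22957593] [np.float64(0.008333852914894616), np.float64(0.013138346453979485)] 140.8459305900922
180 37.5 [ 0.46043936 -0.22278612] [np.float64(0.0060389242858262596), np.float64(0.0074157740427723065)] 51.922353677334655
tool dx,dy cm 4.978181505382112 -0.2718199820483561 168.04395653950283
```

View pics/c3.png

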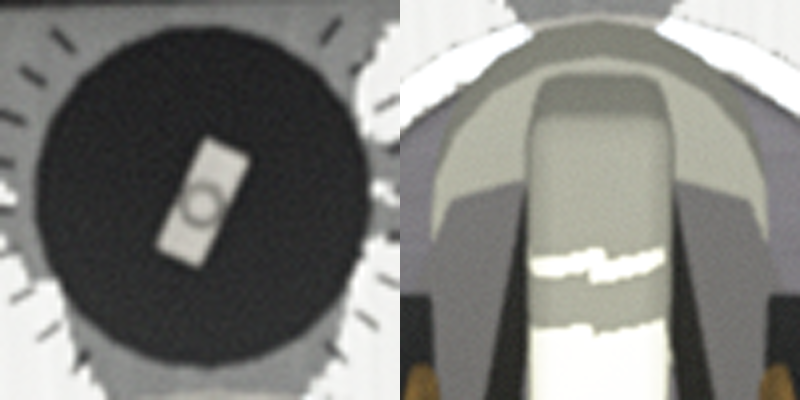

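Run:
```python
from h import *
d=np.load("w2.npz");cm=dict(camera_matrix=d["K"],camera_from_world=d["T"])
o=get_obs();t=o["tool_pos"];y=o["ee_rot"][2];X=np.array([np.cos(y),np.sin(y),0])
for n,u,v,z in(("skirt bottom",276.5,190.5,-.0435),("skirt top",276.5,199.5,-.0195),("bar top edge",276.5,213.5,.0105)):
    p=onplane(cm,u,v,t[2]+z);print(n,(p-t)@X,(p-t)@[np.sin(y),-np.cos(y),0])
D=np.array([.4655,-.2269])-t[:2];print(100*D@X[:2],100*D@[np.sin(y),-np.cos(y)])
```

```text
skirt bottom 0.027679150897804403 -0.00033656366586645763
skirt top 0.02627709539450239 -0.00036146049826832604
bar top edge 0.02500505675644786 -0.00039210170510810553
4.951356304366038 -0.2698455482398853
```

Call:
servo_tool:
  targets:
    - [2.5,-0.3,2,9]
    - [5,-0.3,4,18]
    - [5,-0.3,6,26]
    - [5,-0.3,8,26]
    - [5,-0.3,8.4,26]
    - [5,-0.3,8.4,26]

```text
time: 5.95
tool_pos: [0.4653, -0.2275, 0.13]
ee_rot: [3.141, 0.0, 2.479]
wrist_force: [-0.3, 0.7, -0.5]
width: 0.0195
finger_force: 30.0
```

Call:
servo_tool:
  targets:
    - [0,0,0.5,0]
    - [0,0,1,0]
    - [0,0,1.4,0]
    - [0,0,1.8,0]
    - [0,0,2.1,0]
    - [0,0,2.3,0]
    - [0,0,2.4,0]
    - [0,0,2.4,0]

```text
time: 6.95
tool_pos: [0.4652, -0.2282, 0.1056]
ee_rot: [3.141, 0.0, 2.478]
wrist_force: [0.2, -0.2, -0.4]
width: 0.0199
finger_force: 30.0
```

Call:
servo_tool:
  targets:
    - [0,0,0.1,0]
    - [0,0,0.15,0]
    - [0,0,0.15,0]
    - [0,0,0.15,0]

```text
time: 7.45
tool_pos: [0.4653, -0.2282, 0.1054]
ee_rot: [3.141, 0.001, 2.478]
wrist_force: [-2.3, 0.5, 5.4]
width: 0.0199
finger_force: 30.0
```

Contact came at the home height, so the knob is seated and still held. I'm releasing it and retreating.

Call:
servo_tool:
  targets:
    - [0,0,-0.1,0]
    - [0,0,-0.1,0]
    - [0,0,-0.1,0]
    - [0,0,-0.1,0]
    - [0,0,-0.1,0]
    - [0,0,-0.1,0]
  claw: 0

```text
time: 8.2
tool_pos: [0.4651, -0.2281, 0.1049]
ee_rot: [3.141, -0.0, 2.478]
wrist_force: [0.6, -0.7, -1.0]
width: 0.0761
finger_force: 0.0
```

Call:
servo_tool:
  targets:
    - [0,0,-1.5,0]
    - [0,0,-4,0]
    - [0,0,-8,0]
    - [0,0,-11,0]
    - [0,0,-11,0]
    - [0,0,-11,0]

```text
time: 8.95
tool_pos: [0.4647, -0.2279, 0.2141]
ee_rot: [-3.142, -0.001, 2.478]
wrist_force: [-0.0, 0.4, -0.9]
width: 0.0942
finger_force: 0.0
```

Run:
```python
from h import *
o=get_obs();cm=camera_model("wrist");cv2.imwrite("pics/w3.png",snapshot("wrist"))
print(o["tool_pos"],o["width"],o["time"])
for z in(.116,.129):print(proj(cm,np.array([.4655,-.2269,z])))
```

```text
[ 0.46469467 -0.2279216   0.21412326] 0.09419554653556288 8.95
[277.55180959 210.53185108]
[277.61068654 214.17560725]
```

View pics/w3.png

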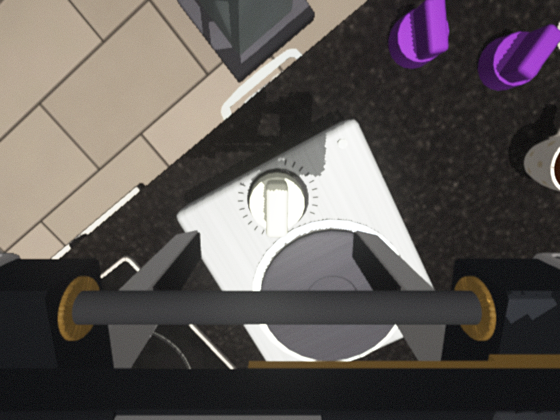

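The knob sits centred on its washer at (277,203), with the bar along the key direction, and the gripper is clear of it.

```bash
python3 -c "
from bench import *
print(close_job())"
```

```text
the job is handed in; nothing more can be done
None
```

The knob is back on the hotplate shaft with its slot over the key: it was held until it met the washer, then released, and the job was handed in at about 9 s without touching the lid knob or timer (no verdict was returned).

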